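Jack up the tilting fixture plate at its marked ear

TASK

Lift the red jack out of the bin, stand it on the bench with its saddle centred under the fixture ear that carries the orange ring, and pump: press the yellow handle down until the plate lifts, let the handle come all the way up so that the jack beds in, then press it fully down again. Finish holding the handle down with the fingers, so that the jack alone keeps the plate raised. Do not push or lift the plate with the robot, keep the rings on their studs, and leave the other things where they are.

Things in the scene. Friction and masses are not known exactly. Their poses are not given: they have to be found in the camera images.
- bin: blue low bin, 300 (x) x 235 (y) x 32 mm high outside, walls 4 mm, floor 4 mm thick; a divider along x at y = -42 mm splits it: the jack lies in the wide side (+y), small parts in the narrow side (-y). Fixed. Origin: centre of the underside.
- jack: red lever jack, about 0.7 kg, upright in the bin. Origin: underside of its base, below the grip block, where it about balances. Base plate 60 mm wide (y), 10 thick, x = -75 to +105 mm. Grip block 40 (x) x 36 (y) mm, up to z = 63 mm, centred over the origin: grasp it across y. Round saddle column at x = +75 mm, top z = 60 mm. Yellow-ended handle towards -x.
- jack_grip (a point): centre of the jack's grip block, 45 mm above the jack's underside; turns with the jack
- saddle (a point): centre of the top face of the saddle (32 mm dark disc on the ram), 75 mm ahead (+x) of the jack's origin, 60 mm above its underside when down. Rises 44 mm per rad of handle, 16 mm in all.
- jack_handle (a joint): pump handle, rad: 0 = up (at rest), 0.36 = fully down at its stop. Pivots about the jack's y axis at x = -24, z = 45 mm of the jack; slopes up towards -x by 0.36 rad at 0, level at 0.36. Pressing it raises the saddle; a spring and the load bring it back up when let go. Takes about 2 N at the pad unloaded, 7 to 12 N when lifting the plate.
- handle_pad (a point): centre of the top face of the yellow handle pad (36 wide, 45 long, 10 mm thick), 95 mm from the pivot; press it here from above. In the jack's frame at x = -111 mm, z = 83 mm with handle up; at x = -119 mm, z = 50 mm fully down.
- fixture: tilting fixture fixed to the bench: round base 216 mm across, above it a steel plate carrying an aluminium housing, top about 190 mm high. Origin: on the bench, 100 mm before the base centre (+x is to the base). Two ears (36 wide, 14 thick) stick out of the plate's front at y = +65 and -65 mm, x = -10 to -65 mm, underside 67 mm, top 81 mm up. The jack goes in from -x, x axes alike; 7 mm between saddle and ear.
- plate_edge (a point): middle of the plate's front edge, on its top face, between the ears (fixture x = -10 mm, y = 0): 81 mm above the bench at rest. The plate is hinged along its far side (fixture x = +200 mm); this point rises by about 6 to 8 mm when the jack is pumped fully down, and falls back when the plate is not held up.
- mark: orange ring, 28 mm across, 14 mm hole, 8 mm high, lying loose round a stud (9 mm, 14 mm tall) on top of one of the two ears: the lift point is on the ear's underside straight below it. The stud stands at x = -45 mm, y = +65 or -65 mm of the fixture. Origin: centre of its underside.
- grey_ring: same ring in grey on the other ear's stud (not the lift point)
- bearing: steel bearing ring, 42 mm across, 14 high, in the narrow side of the bin; leave alone
- step_block: dark steel step block 60 x 30 x 36 mm in the narrow side of the bin; leave alone
- wrench: wrench lying on the bench, 170 mm; leave alone
- oil_can: bottle, 56 mm across, 140 high; leave alone
- tool_holder: steel tool-holder cone, 62 mm across, 75 high; leave alone
- brush: brush lying on the bench, 180 mm; leave alone
Mind the look-alikes: they are no part of the job. Of the things that look like the jack, the largest one is meant.

How it is judged:
By the outcome, as a careful person would: the job done as asked, in the order asked, and still so for the second after the job is handed in, while the arm keeps its last pose, push and grip.
It also fails if it takes over 54 s, if anything falls off the work surface, if the arm or the gripper's body presses on something with over 40 N, if the wrist force passes 120 N, or if a joint passes its speed limit or range.

ROBOT

A 6-joint arm with a two-finger parallel gripper is mounted at the origin on the work surface. World frame = base frame: x ahead of the robot, y to its left, z up, the work surface at z = 0. Lengths are in m, angles in rad, forces in N, time in s.
With the tool pointing down it reaches from about 0.3 to 0.875 m from the base axis. Payload 6.4 kg.
Tool frame: the origin (TCP) lies midway between the tips of the shut fingers; the grasp point (between the pads) lies 19 mm behind it; z points along the fingers, y is the line along which they close (so a half turn about z gives the same grasp; the last joint's range is limited). The gripper opens to 85 mm and grips with 20 to 120 N. Pads are 22 mm wide; open, the fingers measure 114 mm over their backs; the gripper's body (76 mm by 85 mm) begins 54 mm behind the grasp point. The pads swing forward as they close: fully open they stand 13 mm farther back than shut.
Start: joints at [-1.401, 0.181, 1.607, -0, 1.354, -0.206], TCP at [0.211, -0.535, 0.204] pointing down, gripper open.
Joint ranges: [-2.99, 2.99], [-0.89, 2.07], [0.3, 2.58], [-1.14, 4.28], [0, 2.63], [-3.12, 3.12]. Speed limits (rad/s): [2.57, 2.57, 3.01, 3.14, 3.14, 3.14].

INTERFACE

Orientations are given as [roll, pitch, yaw] about the fixed x, y, z axes, in that order (R = Rz(yaw) Ry(pitch) Rx(roll)).
In Python, from workcell import * gives the robot as it stands. The module is installed in compiled form; this text tells all that it offers.
- The arm moves only by the tool servo_tool, never from a script. Its argument "rows" is a list of rows, each a list of 3 entries, a list of its own where there are three numbers: the shift along the world's x, y, z in mm, then the turn, a rotation vector about the world's x, y, z in degrees, then the opening in per cent of the stroke, from 0 (shut) to 100 (fully open). In form: [[[x, y, z], [rx, ry, rz], gripper], ...]. A call has exactly 8 rows; each row is the pose to reach, as a shift and turn from the pose commanded when the call began; what a row does not reach only later rows make up. A row lasts 1/12 s, in which the tool goes at most 41.7 mm and 7.16 degrees, less where a joint would pass 70% of its speed; a pose out of reach is approached as far as the arm can. A call with a gripper value outside its range is refused whole. The fingers move at their own pace and stop on an object; the grip force is fixed at half the most. Time passes only in rows, so rows that repeat a pose let the fingers close, or fill a call up. It gives the time, the measured TCP pose, the force, the opening and the grip force at its end, in the units of the state.
- sense(): the state, without advancing time (a new reading comes with each control period).
- snapshot(name): name is "scene" or "top" or "wrist"; returns the picture (480x640x3 uint8, red, green, blue); there is no depth.
- camera_model(name): a dict with "fx", "fy", "cx", "cy" (pixels), "rvec" (rotation vector, rad) and "tvec" (3), from world to camera coordinates, as OpenCV has them. Camera axes: x right, y down, z forward; pixel columns grow to the right and rows downward; lengths in m; the calibration is good to about 2 mm. A picture is of the moment at which its call begins: read the wrist's pose just before it. camera_model takes no time and is no camera call; for the wrist camera it gives the pose at the moment of the call.
- finish_job(): hands the job in; it is judged then, once.
Trained networks look in the newest picture that a camera, given by its name, has taken for a name from the list of things; names that differ only in an ending like _2 or _b are one class to them, and where a whole thing is asked for, a point or a joint stands for the part that bears it (a point fixed in the world has none). Each returns a list of dicts, best first, with "conf" (0 to 1); they miss things now and then, are a little off and sometimes report something else, mostly with a low value. They report only what shows in the picture. A call takes as long as a camera call. They do not tell look-alikes from the thing itself.
- boxes_of(label, camera): "rect" ([centre column, centre row, width, height] in pixels, round what is visible of it).
- landmark_of(label, camera): "at" ([column, row] in pixels: a listed point, or the origin of a listed thing).
The state is a dict: "clock": time; "joints": joint angles; "joint_velocities": joint speeds; "joint_efforts": joint torques, N m; "tcp_pos": TCP position; "ee_rot": TCP orientation; "force": force on the tool from outside, world axes, zero at the start; "wrist_torque": the same for the moment, N m; "finger_gap": finger opening in m; "gripper_force": force on a finger pad.
Only numpy, scipy, OpenCV 4.12 (cv2) and the standard library are available. Lean on these libraries where they do the work, as an engineer would, in place of code of your own. Each camera call takes 0.05 s, during which the arm holds its last target. There are 200 camera calls.

## Working session

There is one attempt and no reset: what is moved stays moved. The work goes in short steps, Python scripts to look and compute and a tool call to move; the robot and the scene stay as the last step left them, time stands still between calls to the robot, and variables do not carry over. Pictures are saved under pics/ and viewed, at most 10 in all, crops included, and the job is handed in when it is done.

Besides the shell and the picture viewer there is one more tool, called after ">>>" in YAML: its name, and indented under it one key for each argument. servo_tool: Moves the arm, as the interface text tells. Its arguments: {"type":"object","properties":{"rows":{"type":"array"}},"required":["rows"]}

```bash
mkdir -p pics; cat > h.py <<'E'
from workcell import *
import numpy as np, cv2
def ray(cam,px,z,m=None):
    m=m or camera_model(cam); R=cv2.Rodrigues(np.array(m["rvec"],float))[0]; t=np.array(m["tvec"],float).ravel()
    d=R.T@np.array([(px[0]-m["cx"])/m["fx"],(px[1]-m["cy"])/m["fy"],1]); c=-R.T@t
    return c+d*(z-c[2])/d[2]
def proj(cam,P):
    m=camera_model(cam);K=np.array([[m["fx"],0,m["cx"]],[0,m["fy"],m["cy"]],[0,0,1.]])
    return cv2.projectPoints(np.array([P],float),np.array(m["rvec"],float),np.array(m["tvec"],float),K,None)[0].ravel()
def save(cam,n):
    im=snapshot(cam);cv2.imwrite(f"pics/{n}.png",im[:,:,::-1]);return im
E
python3 - <<'E'
from h import *
save("top","top1");save("scene","sc1")
Z={"jack_grip":.049,"saddle":.064,"handle_pad":.087,"plate_edge":.081,"mark":.081,"grey_ring":.081,"fixture":0,"bin":0,"jack":.004}
for l,z in Z.items():
  for c in("top","scene"):
    for r in landmark_of(l,c)[:3]: print(l,c,round(r["conf"],2),np.round(r["at"]),np.round(ray(c,r["at"],z),3))
print(sense()["clock"],sense()["tcp_pos"],sense()["ee_rot"])
E
```

```text
jack_grip top 0.75 [385. 283.] [ 0.416 -0.287  0.049]
jack_grip top 0.75 [240. 244.] [0.554 0.185 0.049]
jack_grip top 0.57 [498. 306.] [ 0.336 -0.644  0.049]
jack_grip scene 0.81 [300. 190.] [ 0.41  -0.281  0.049]
jack_grip scene 0.67 [250. 118.] [ 0.331 -0.631  0.049]
jack_grip scene 0.56 [378. 324.] [0.551 0.192 0.049]
saddle top 0.67 [388. 288.] [ 0.4   -0.293  0.064]
saddle top 0.58 [483. 296.] [ 0.37  -0.593  0.064]
saddle top 0.57 [218. 249.] [0.534 0.252 0.064]
saddle scene 0.5 [280. 198.] [ 0.482 -0.284  0.064]
saddle scene 0.45 [393. 337.] [0.552 0.247 0.064]
saddle scene 0.4 [246. 128.] [ 0.381 -0.585  0.064]
handle_pad top 0.69 [397. 317.] [ 0.309 -0.314  0.087]
handle_pad top 0.55 [259. 242.] [0.551 0.117 0.087]
handle_pad scene 0.54 [322. 159.] [ 0.298 -0.306  0.087]
handle_pad scene 0.51 [247.  98.] [ 0.303 -0.679  0.087]
handle_pad scene 0.44 [352. 304.] [0.576 0.121 0.087]
plate_edge top 0.97 [276. 192.] [0.719 0.063 0.081]
plate_edge scene 0.64 [320. 160.] [ 0.303 -0.313  0.081]
plate_edge scene 0.59 [296. 322.] [0.714 0.066 0.081]
mark top 0.45 [293. 204.] [0.675 0
[... 183 characters left out ...]
. 194.] [0.712 0.118 0.081]
grey_ring scene 0.4 [320. 335.] [0.691 0.131 0.081]
fixture top 0.76 [279. 192.] [0.739 0.06  0.   ]
fixture scene 0.85 [286. 341.] [0.742 0.057 0.   ]
bin top 0.61 [396. 286.] [ 0.41  -0.329  0.   ]
bin top 0.33 [295. 202.] [0.705 0.006 0.   ]
bin scene 0.67 [294. 193.] [ 0.406 -0.318  0.   ]
jack top 0.71 [241. 246.] [0.553 0.188 0.004]
jack top 0.7 [388. 285.] [ 0.413 -0.303  0.004]
jack top 0.65 [495. 307.] [ 0.336 -0.649  0.004]
jack scene 0.8 [297. 194.] [ 0.404 -0.306  0.004]
jack scene 0.75 [375. 332.] [0.552 0.189 0.004]
jack scene 0.67 [319. 335.] [0.668 0.1   0.004]
1.0 [ 0.21103407 -0.53489825  0.20401672] [3.14157527e+00 1.25006411e-05 3.75753464e-01]
```

View pics/top1.png

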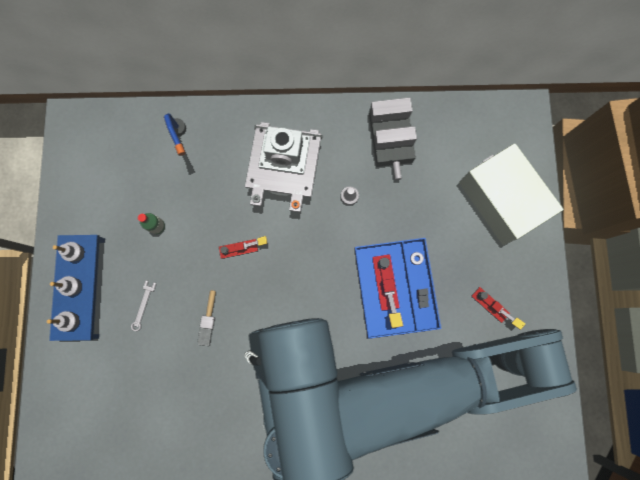

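View pics/sc1.png

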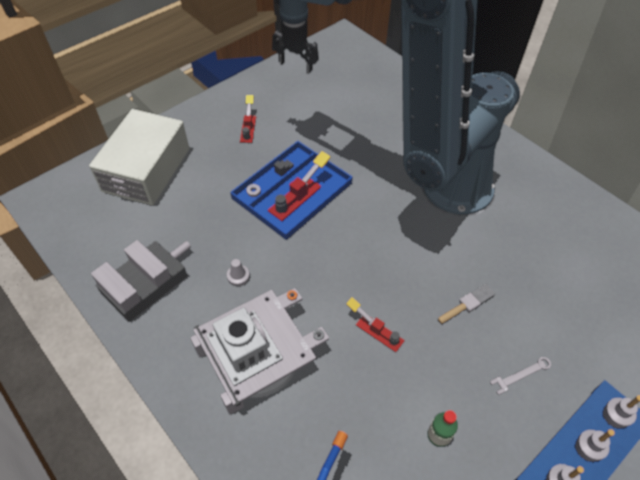

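The red jack is in the blue bin at about (385,283) in the top view, with its pad at (397,317). The orange ring is on the right-hand ear at (296,205) and the grey one at (257,199). The two smaller red jacks are decoys. I'll go above the jack for a close look.

>>> servo_tool:
  rows:
    - [[200,250,80],[0,0,-9],100]
    - [[200,250,80],[0,0,-9],100]
    - [[200,250,80],[0,0,-9],100]
    - [[200,250,80],[0,0,-9],100]
    - [[200,250,80],[0,0,-9],100]
    - [[200,250,80],[0,0,-9],100]
    - [[200,250,80],[0,0,-9],100]
    - [[200,250,80],[0,0,-9],100]

```text
clock: 1.67
tcp_pos: [0.4122, -0.2829, 0.2849]
ee_rot: [3.141, -0.001, 0.219]
force: [0.6, 0.4, 0.8]
finger_gap: 0.0859
gripper_force: 0.0
```

```bash
python3 - <<'E'
from h import *
s=sense();print(s["clock"],s["tcp_pos"],s["ee_rot"])
save("wrist","w1")
for l,z in {"jack_grip":.049,"saddle":.064,"handle_pad":.087,"jack":.004,"bin":0}.items():
    for r in landmark_of(l,"wrist")[:2]: print(l,round(r["conf"],2),np.round(r["at"]),np.round(ray("wrist",r["at"],z),4))
save("top","top2")
E
```

```text
1.6667 [ 0.41215202 -0.28292393  0.28493505] [ 3.14087437e+00 -7.06595385e-04  2.18925715e-01]
jack_grip 0.83 [330. 204.] [ 0.4101 -0.295   0.049 ]
jack_grip 0.57 [574. 306.] [ 0.3506 -0.628   0.049 ]
saddle 0.8 [562. 280.] [ 0.3823 -0.5866  0.064 ]
saddle 0.67 [336. 134.] [ 0.4847 -0.2839  0.064 ]
handle_pad 0.82 [607. 363.] [ 0.2975 -0.6687  0.087 ]
handle_pad 0.76 [323. 303.] [ 0.3008 -0.3126  0.087 ]
jack 0.56 [556. 293.] [ 0.3423 -0.6364  0.004 ]
jack 0.55 [327. 194.] [ 0.4085 -0.2952  0.004 ]
bin 0.68 [352. 204.] [ 0.4016 -0.3303  0.    ]
```

View pics/w1.png

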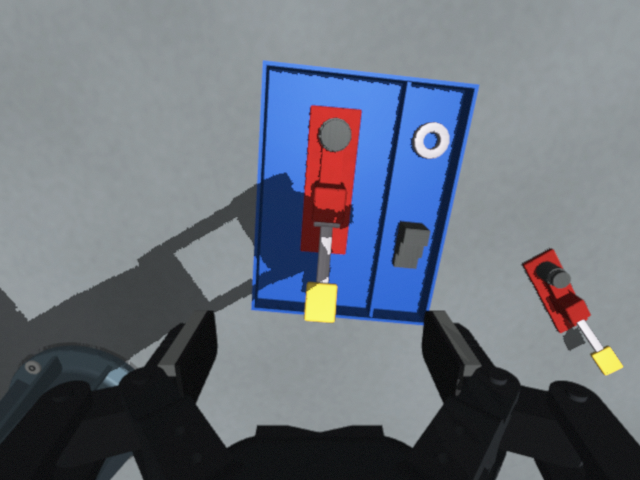

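```bash
python3 - <<'E'
from h import *
m=camera_model("wrist");R=cv2.Rodrigues(np.array(m["rvec"],float))[0]
print(-R.T@np.array(m["tvec"]).ravel()-sense()["tcp_pos"], R[2], sense()["joints"])
E
```

```text
[0.07911823 0.01789179 0.17047435] [-0.30815098 -0.06638853 -0.94901819] [-8.45959125e-01 -4.80261296e-02  1.68929806e+00 -3.41209212e-04
  1.50134385e+00  5.07663935e-01]
```

>>> servo_tool:
  rows:
    - [[-2,-12,-40],[0,0,-4],100]
    - [[-2,-12,-80],[0,0,-4],100]
    - [[-2,-12,-120],[0,0,-4],100]
    - [[-2,-12,-150],[0,0,-4],100]
    - [[-2,-12,-170],[0,0,-4],100]
    - [[-2,-12,-180],[0,0,-4],100]
    - [[-2,-12,-180],[0,0,-4],100]
    - [[-2,-12,-180],[0,0,-4],100]

```text
clock: 2.68
tcp_pos: [0.4087, -0.2978, 0.1043]
ee_rot: [-3.141, 0.0, 0.147]
force: [1.3, -0.1, 0.9]
finger_gap: 0.0852
gripper_force: 0.0
```

```bash
python3 - <<'E'
from h import *
save("wrist","w2")
for l,z in {"jack_grip":.049,"saddle":.064,"handle_pad":.087}.items():
    for r in landmark_of(l,"wrist")[:2]: print(l,round(r["conf"],2),np.round(r["at"]),np.round(ray("wrist",r["at"],z),4))
E
```

```text
jack_grip 0.88 [317. 249.] [ 0.4099 -0.2961  0.049 ]
saddle 0.98 [312. 134.] [ 0.4835 -0.2828  0.064 ]
handle_pad 0.8 [313. 430.] [ 0.2959 -0.3105  0.087 ]
```

View pics/w2.png

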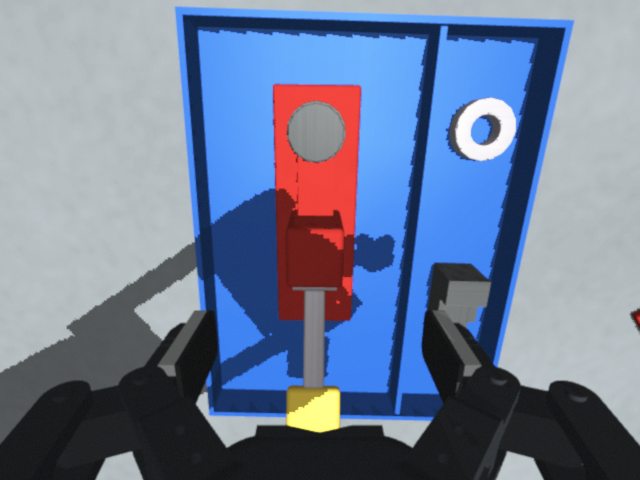

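The view shows the jack square to the fingers: grip block at (317,249), saddle at (316,132), and clear of both the divider and the wall. Going down to grasp.

>>> servo_tool:
  rows:
    - [[1,2,-30],[0,0,0],100]
    - [[1,2,-55],[0,0,0],100]
    - [[1,2,-70],[0,0,0],100]
    - [[1,2,-70],[0,0,0],100]
    - [[1,2,-70],[0,0,0],0]
    - [[1,2,-70],[0,0,0],0]
    - [[1,2,-70],[0,0,0],0]
    - [[1,2,-70],[0,0,0],0]

```text
clock: 3.55
tcp_pos: [0.4109, -0.2959, 0.0355]
ee_rot: [3.139, -0.002, 0.149]
force: [-0.1, 0.2, 0.6]
finger_gap: 0.0385
gripper_force: 0.1
```

>>> servo_tool:
  rows:
    - [[0,0,0],[0,0,0],0]
    - [[0,0,0],[0,0,0],0]
    - [[0,0,0],[0,0,0],0]
    - [[0,0,0],[0,0,0],0]
    - [[0,0,5],[0,0,0],0]
    - [[0,0,10],[0,0,0],0]
    - [[0,0,20],[0,0,0],0]
    - [[0,0,30],[0,0,0],0]

```text
clock: 4.22
tcp_pos: [0.4094, -0.2942, 0.0642]
ee_rot: [-3.14, 0.001, 0.149]
force: [0.5, 0.6, -6.3]
finger_gap: 0.0334
gripper_force: 60.6
```

>>> servo_tool:
  rows:
    - [[0,0,25],[0,0,0],0]
    - [[0,0,55],[0,0,0],0]
    - [[3,6,85],[0,0,-1],0]
    - [[12,25,110],[0,0,-3],0]
    - [[25,52,130],[0,0,-5],0]
    - [[38,82,136],[0,0,-7],0]
    - [[52,112,136],[0,0,-9],0]
    - [[66,142,136],[0,0,-11],0]

```text
clock: 4.88
tcp_pos: [0.4767, -0.1518, 0.2018]
ee_rot: [3.14, -0.002, -0.046]
force: [0.6, -0.6, -6.5]
finger_gap: 0.0332
gripper_force: 61.4
```

>>> servo_tool:
  rows:
    - [[14,30,0],[0,0,-2],0]
    - [[28,62,0],[0,0,-4],0]
    - [[42,94,0],[0,0,-5],0]
    - [[56,126,0],[0,0,-7],0]
    - [[72,158,0],[0,0,-8],0]
    - [[88,190,0],[0,0,-9],0]
    - [[98,215,0],[0,0,-10],0]
    - [[104,227,0],[0,0,-10],0]

```text
clock: 5.55
tcp_pos: [0.5804, 0.0777, 0.2005]
ee_rot: [-3.14, 0.0, -0.216]
force: [-0.1, -0.8, -6.6]
finger_gap: 0.0331
gripper_force: 61.5
```

```bash
python3 - <<'E'
from h import *
s=sense();print(s["clock"],s["tcp_pos"],s["ee_rot"])
for c in("wrist","top","scene"):
  save(c,"c3"+c)
  for l,z in {"mark":.081,"grey_ring":.081,"plate_edge":.081,"fixture":0}.items():
    for r in landmark_of(l,c)[:2]: print(c,l,round(r["conf"],2),np.round(r["at"]),np.round(ray(c,r["at"],z),4))
for l in("saddle","handle_pad"):
    for r in landmark_of(l,"wrist")[:2]: print(l,round(r["conf"],2),np.round(r["at"]),np.round(ray("wrist",r["at"],s["tcp_pos"][2]-.0305+(.06 if l=="saddle" else .083)),4))
E
```

```text
5.55 [0.58040136 0.07771236 0.20046718] [-3.14005315e+00  1.91437803e-04 -2.15705807e-01]
wrist mark 0.92 [394.  85.] [6.736e-01 3.000e-04 8.100e-02]
wrist grey_ring 0.69 [317. 144.] [0.6436 0.0631 0.081 ]
wrist grey_ring 0.68 [223.  96.] [0.6933 0.1248 0.081 ]
wrist plate_edge 0.92 [303.  35.] [0.719  0.0557 0.081 ]
wrist fixture 0.96 [309.  45.] [0.7271 0.0509 0.    ]
top mark 0.49 [294. 201.] [0.6846 0.0037 0.081 ]
top grey_ring 0.28 [292. 204.] [0.6777 0.0103 0.081 ]
top plate_edge 0.62 [274. 187.] [0.733  0.0673 0.081 ]
top fixture 0.92 [277. 191.] [0.7455 0.0661 0.    ]
top fixture 0.48 [152. 226.] [0.6288 0.4942 0.    ]
scene mark 0.51 [293. 294.] [ 0.6673 -0.001   0.081 ]
scene grey_ring 0.59 [321. 334.] [0.6869 0.1298 0.081 ]
scene plate_edge 0.84 [295. 322.] [0.715  0.0631 0.081 ]
scene fixture 0.76 [286. 343.] [0.7462 0.0597 0.    ]
scene fixture 0.51 [253. 194.] [ 0.5039 -0.3966  0.    ]
saddle 0.79 [319. 144.] [0.6515 0.0589 0.23  ]
saddle 0.74 [200. 434.] [0.5268 0.1477 0.23  ]
handle_pad 0.31 [220.  92.] [0.6742 0.0849 0.253 ]
```

View pics/c3wrist.png

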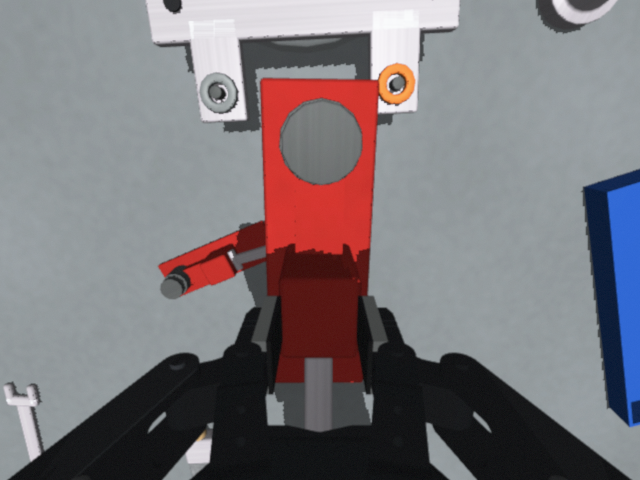

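```bash
python3 - <<'E'
from h import *
r=lambda p,z:ray("wrist",p,z)[:2]
o=r((396.5,84),.085);g=r((219,93),.085);s=r((321,141),.230)
yaw=lambda d:np.degrees(np.arctan2(-d[0],d[1]))
print("o",o,"g",g,"s",s,"len",np.linalg.norm(o-g),"yaw",yaw(g-o))
a=r((155,45),.081);b=r((455,28),.081);print("edge yaw",yaw(a-b))
a=r((262,80),.180);b=r((378,81),.180);print("jack front yaw",yaw(a-b),np.linalg.norm(a-b))
t=np.array(sense()["tcp_pos"][:2]);d=s-t;print("saddle rel",d,np.linalg.norm(d),np.degrees(np.arctan2(d[1],d[0])))
E
```

```text
o [ 0.67321172 -0.00373732] g [0.6954891 0.1249639] s [0.65255087 0.05798048] len 0.1306150340900895 yaw -9.820238125048993
edge yaw -9.633327307655849
jack front yaw -12.951235367593842 0.05650254581977983
saddle rel [ 0.07251469 -0.01604412] 0.07426839016486911 -12.475901806249098
```

The wrist view shows the orange ring at (396,84), the grey ring at (219,93) and the held saddle at (321,141). The ring spacing comes out at 130.6 mm, which fits, and the fixture yaw is −9.8°. I'll stage in front of the ear.

>>> servo_tool:
  rows:
    - [[-30,-20,-15],[0,0,1],0]
    - [[-60,-40,-40],[0,0,2],0]
    - [[-79,-52,-75],[0,0,2.6],0]
    - [[-79,-52,-110],[0,0,2.6],0]
    - [[-79,-52,-135],[0,0,2.6],0]
    - [[-79,-52,-150],[0,0,2.6],0]
    - [[-79,-52,-158],[0,0,2.6],0]
    - [[-79,-52,-160],[0,0,2.6],0]

```text
clock: 7.07
tcp_pos: [0.5002, 0.0223, 0.0388]
ee_rot: [-3.142, 0.002, -0.172]
force: [-0.3, -0.8, -6.3]
finger_gap: 0.0335
gripper_force: 61.9
```

```bash
python3 - <<'E'
from h import *
s=sense();print(s["clock"],s["tcp_pos"],s["ee_rot"],s["force"])
save("wrist","w4")
for r in landmark_of("saddle","wrist")[:2]: print(round(r["conf"],2),np.round(r["at"]),np.round(ray("wrist",r["at"],s["tcp_pos"][2]+.0295),4))
E
```

```text
7.0667 [0.50018515 0.02226565 0.03875923] [-3.14156847e+00  2.35034329e-03 -1.72213750e-01] [-0.26107812 -0.81051265 -6.3097354 ]
0.56 [321. 145.] [0.5735 0.0097 0.0683]
```

>>> servo_tool:
  rows:
    - [[0,3,-3],[0,0,0],0]
    - [[0,2,-5],[0,0,0],0]
    - [[15,0,-5],[0,0,0],0]
    - [[35,-4,-5],[0,0,0],0]
    - [[55,-7,-5],[0,0,0],0]
    - [[72,-9,-5],[0,0,0],0]
    - [[80,-11,-5],[0,0,0],0]
    - [[80,-11,-5],[0,0,0],0]

```text
clock: 7.83
tcp_pos: [0.5835, 0.0105, 0.0359]
ee_rot: [3.141, -0.003, -0.172]
force: [-0.1, 0.3, -6.7]
finger_gap: 0.033
gripper_force: 61.9
```

```bash
python3 - <<'E'
from h import *
s=sense();print(s["clock"],s["tcp_pos"],s["ee_rot"],s["force"])
save("wrist","w5")
for l,z in {"mark":.081,"saddle":s["tcp_pos"][2]+.0295}.items():
  for r in landmark_of(l,"wrist")[:2]: print(l,round(r["conf"],2),np.round(r["at"]),np.round(ray("wrist",r["at"],z),4))
E
```

```text
7.8333 [0.58347428 0.01048411 0.03594241] [ 3.1414585  -0.00319267 -0.17230761] [-0.09609831  0.31647456 -6.65110216]
saddle 0.95 [319. 143.] [ 6.523e-01 -4.000e-04  6.540e-02]
```

View pics/w5.png

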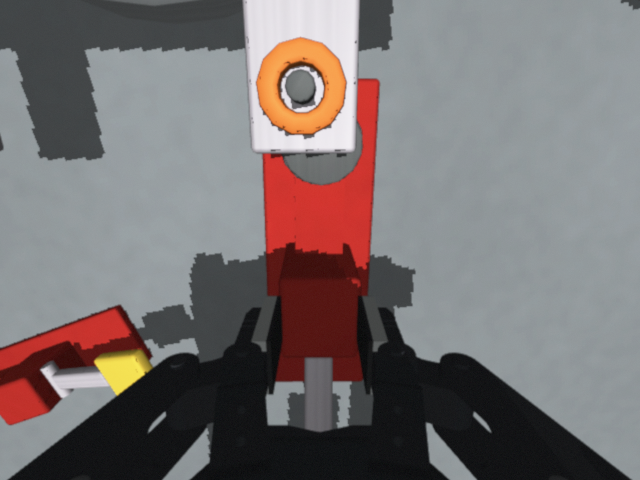

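```bash
python3 - <<'E'
from h import *
r=lambda p,z:ray("wrist",p,z)[:2]
s=r((321,143),.0654);print("saddle",s,"ring",r((302,86),.087),"stud",r((301,85),.095))
a=r((250,151),.081);b=r((355,153),.081);print(a,b,np.linalg.norm(a-b))
u=np.array([np.cos(.171),-np.sin(.171)]);print("ear->stud",(a+b)/2+.02*u,"saddle by kin",np.array(sense()["tcp_pos"][:2])+.0745*u)
E
```

```text
saddle [ 0.65232872 -0.00115245] ring [0.67089231 0.00157862] stud [0.67043918 0.00157535]
[0.65468858 0.02272908] [ 0.64798916 -0.01195823] 0.03532834039413623
ear->stud [0.67104717 0.00198207] saddle by kin [ 0.6531395  -0.00120881]
```

The view shows the orange ring at (302,86), with the ear edge and saddle aligned. 18 mm forward and 3 mm left remain.

>>> servo_tool:
  rows:
    - [[0,1,-2],[0,0,0],0]
    - [[5,2,-2.5],[0,0,0],0]
    - [[10,3,-2.5],[0,0,0],0]
    - [[15,3,-2.5],[0,0,0],0]
    - [[18,3,-2.5],[0,0,0],0]
    - [[18,3,-2.5],[0,0,0],0]
    - [[18,3,-2.5],[0,0,0],0]
    - [[18,3,-2.5],[0,0,0],0]

```text
clock: 8.65
tcp_pos: [0.5991, 0.0141, 0.0324]
ee_rot: [3.142, 0.0, -0.172]
force: [0.2, -0.6, -6.1]
finger_gap: 0.0329
gripper_force: 62.0
```

```bash
python3 - <<'E'
from h import *
s=sense();print(s["clock"],s["tcp_pos"],s["ee_rot"],s["force"])
save("wrist","w6")
r=landmark_of("mark","wrist");print([(x["conf"],x["at"],ray("wrist",x["at"],.081)) for x in r[:2]])
u=np.array([np.cos(.171),-np.sin(.171)]);print("saddle",np.array(s["tcp_pos"][:2])+.0742*u)
E
```

```text
8.65 [0.59905878 0.01413516 0.0323702 ] [ 3.14157730e+00  3.48252569e-05 -1.72122419e-01] [ 0.20571358 -0.57064906 -6.05390813]
[]
saddle [0.67217658 0.0015087 ]
```

View pics/w6.png

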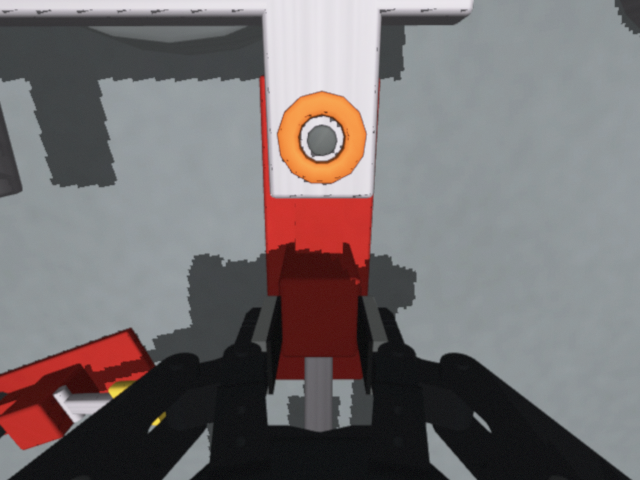

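The ring is at (322,139), right over the saddle (321,143). Setting the jack down and releasing.

>>> servo_tool:
  rows:
    - [[-1,0,-1],[0,0,0],0]
    - [[-1,0,-2],[0,0,0],0]
    - [[-1,0,-2.5],[0,0,0],0]
    - [[-1,0,-2.5],[0,0,0],0]
    - [[-1,0,-2.5],[0,0,0],50]
    - [[-1,0,-2.5],[0,0,0],100]
    - [[-1,0,-2.5],[0,0,0],100]
    - [[-1,0,-2.5],[0,0,0],100]

```text
clock: 9.42
tcp_pos: [0.5983, 0.014, 0.0302]
ee_rot: [3.142, -0.001, -0.172]
force: [0.3, -0.4, 0.6]
finger_gap: 0.0773
gripper_force: 0.0
```

>>> servo_tool:
  rows:
    - [[0,0,25],[0,0,0],100]
    - [[0,0,60],[0,0,0],100]
    - [[0,0,90],[0,0,0],60]
    - [[-25,4,95],[0,0,0],0]
    - [[-60,10,95],[0,0,0],0]
    - [[-95,17,95],[0,0,0],0]
    - [[-110,19,90],[0,0,0],0]
    - [[-110,19,85],[0,0,0],0]

```text
clock: 10.08
tcp_pos: [0.4851, 0.034, 0.1147]
ee_rot: [-3.142, 0.001, -0.172]
force: [-0.4, 0.0, 0.5]
finger_gap: 0.0123
gripper_force: 0.0
```

```bash
python3 - <<'E'
from h import *
s=sense();print(s["clock"],s["tcp_pos"],s["force"],s["finger_gap"])
for c in("wrist","scene","top"):
  save(c,"c7"+c)
  for l,z in {"mark":.081,"saddle":.06,"plate_edge":.081,"handle_pad":.083,"jack_grip":.045}.items():
    for r in landmark_of(l,c)[:2]: print(c,l,round(r["conf"],2),np.round(r["at"],1),np.round(ray(c,r["at"],z),4))
E
```

```text
10.0833 [0.48506069 0.03395527 0.11471358] [-0.44504678  0.03818943  0.50491835] 0.01233032009780923
wrist saddle 0.87 [ 14.2 222.5] [0.5422 0.2261 0.06  ]
wrist handle_pad 0.63 [315.1 256.9] [0.494  0.0352 0.083 ]
wrist handle_pad 0.55 [176.  155.8] [0.5659 0.1004 0.083 ]
wrist jack_grip 0.7 [319.8  66.5] [0.6013 0.0136 0.045 ]
wrist jack_grip 0.62 [ 89.8 188.6] [0.5544 0.1793 0.045 ]
scene mark 0.63 [294.2 295.7] [0.6685 0.0038 0.081 ]
scene saddle 0.59 [393.7 333.5] [0.543  0.2406 0.06  ]
scene saddle 0.46 [245.1 126.4] [ 0.3761 -0.5984  0.06  ]
scene plate_edge 0.78 [292.2 321.2] [0.719  0.0566 0.081 ]
scene handle_pad 0.56 [351.5 265.6] [0.4954 0.0338 0.083 ]
scene handle_pad 0.51 [352.3 303.6] [0.5726 0.1191 0.083 ]
scene jack_grip 0.96 [249.1 116.6] [ 0.329  -0.6414  0.045 ]
scene jack_grip 0.9 [317.8 292.2] [0.6019 0.0199 0.045 ]
top mark 0.42 [293.9 205.3] [0.6716 0.0041 0.081 ]
top saddle 0.49 [482.7 294.5] [ 0.3747 -0.5931  0.06  ]
top saddle 0.4 [221.  247.7] [0.5393 0.2439 0.06  ]
top plate_edge 0.76 [274.6 191.2] [0.7201 0.067  0.081 ]
top handle_pad 0.61 [516.6 322.8] [ 0.2849 -0.683   0.083 ]
top jack_grip 0.88 [495.6 305.6] [ 0.3395 -0.6369  0.045 ]
top jack_grip 0.78 [288.5 226. ] [0.6107 0.0246 0.045 ]
```

View pics/c7wrist.png

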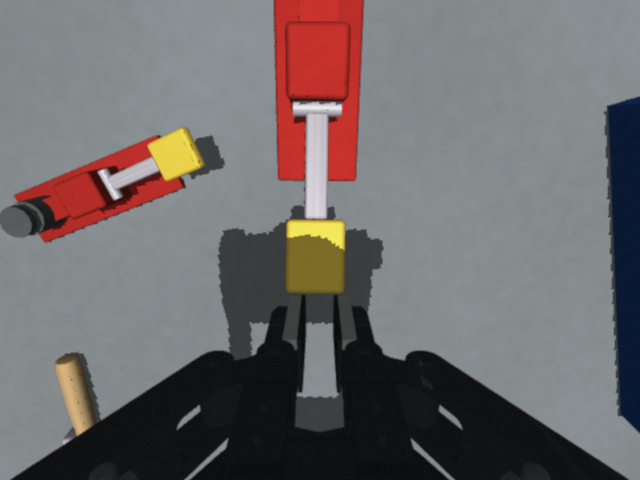

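The jack stands with its pad at (316,257), straight ahead of the fingers. Pressing now, first stroke.

>>> servo_tool:
  rows:
    - [[1,0,-10],[0,0,0],0]
    - [[1,0,-20],[0,0,0],0]
    - [[1,0,-28],[0,0,0],0]
    - [[0,0,-35],[0,0,0],0]
    - [[-1,0,-42],[0,0,0],0]
    - [[-2,0,-49],[0,0,0],0]
    - [[-2,0,-54],[0,0,0],0]
    - [[-2,0,-54],[0,0,0],0]

```text
clock: 11.65
tcp_pos: [0.4853, 0.0332, 0.0598]
ee_rot: [-3.142, 0.002, -0.172]
force: [-0.2, -0.3, 0.5]
finger_gap: -0.0
gripper_force: 0.1
```

```bash
python3 - <<'E'
from h import *
s=sense();print(s["clock"],s["tcp_pos"],s["force"],s["wrist_torque"])
w=save("wrist","w8");sc=save("scene","s8")
a=cv2.resize(sc[220:400,220:420],(667,600))[:, :400]
b=cv2.resize(w,(400,300)); 
c=np.zeros((600,800,3),np.uint8);c[:,:400]=a;c[:300,400:]=b
cv2.imwrite("pics/v8.png",c[:,:,::-1])
E
```

```text
11.65 [0.48534533 0.03321895 0.05977602] [-0.22153739 -0.28144128  0.50503556] [-0.01336461  0.00448298  0.03674756]
```

View pics/v8.png

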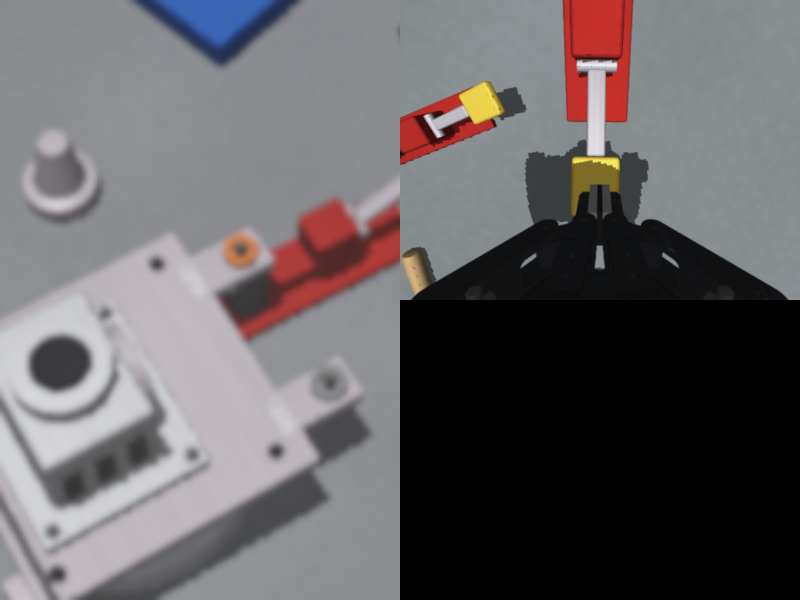

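```bash
python3 - <<'E'
from h import *
j=np.array([.598,.014]);u=np.array([np.cos(.172),-np.sin(.172)])
for th in (0,.1,.2,.3,.36):
  a=.36-th
  for L in(.0725,.1175):
    x=-.024-L*np.cos(a)-.005*np.sin(a)*-1*-1; z=.045+L*np.sin(a)+.005*np.cos(a)
    P=[*(j+u*x),z];print(th,L,np.round(P,3),np.round(proj("wrist",P)))
E
```

```text
0 0.0725 [0.506 0.03  0.075] [320. 260.]
0 0.1175 [0.464 0.037 0.091] [320. 358.]
0.1 0.0725 [0.504 0.03  0.068] [320. 259.]
0.1 0.1175 [0.461 0.038 0.08 ] [320. 349.]
0.2 0.0725 [0.503 0.03  0.061] [320. 256.]
0.2 0.1175 [0.459 0.038 0.069] [320. 339.]
0.3 0.0725 [0.503 0.031 0.054] [320. 251.]
0.3 0.1175 [0.459 0.038 0.057] [320. 329.]
0.36 0.0725 [0.503 0.031 0.05 ] [320. 248.]
0.36 0.1175 [0.459 0.038 0.05 ] [320. 322.]
```

>>> servo_tool:
  rows:
    - [[-1,0,-2],[0,0,0],0]
    - [[-2,0,-4],[0,0,0],0]
    - [[-3,0,-6],[0,0,0],0]
    - [[-4,0,-8],[0,0,0],0]
    - [[-4,0,-10],[0,0,0],0]
    - [[-4,0,-10],[0,0,0],0]
    - [[-4,0,-10],[0,0,0],0]
    - [[-4,0,-10],[0,0,0],0]

```text
clock: 12.42
tcp_pos: [0.4819, 0.0332, 0.051]
ee_rot: [3.142, 0.0, -0.172]
force: [-0.3, 0.9, 1.8]
finger_gap: -0.0005
gripper_force: 0.8
```

```bash
python3 - <<'E'
from h import *
s=sense();print(s["clock"],s["tcp_pos"],s["force"],s["wrist_torque"])
w=save("wrist","w9");sc=save("scene","s9");o=cv2.imread("pics/c7scene.png")[:,:,::-1]
a=cv2.resize(sc[260:360,230:350],(400,333));b=cv2.resize(o[260:360,230:350],(400,333))
c=np.zeros((600,800,3),np.uint8);c[:333,:400]=b;c[:333,400:]=a
c[340:,:400]=cv2.resize(w[200:400,160:480],(400,260))
cv2.imwrite("pics/v9.png",c[:,:,::-1])
g=lambda i:cv2.cvtColor(np.ascontiguousarray(i),cv2.COLOR_RGB2GRAY).astype(np.float32)
for n,(r0,r1,c0,c1) in {"ear":(282,310,278,306),"house":(310,350,215,260),"ring2":(322,350,305,335)}.items():
  print(n,cv2.phaseCorrelate(g(o[r0:r1,c0:c1]),g(sc[r0:r1,c0:c1])))
E
```

```text
12.4167 [0.48186355 0.03316157 0.05095559] [-0.31379298  0.94721047  1.80640407] [0.12138389 0.0398237  0.03651822]
ear ((0.01927239573129924, 0.026831289293628657), 0.9708548886246151)
house ((0.4637261499081582, -0.01151834937968843), 0.9994573868645562)
ring2 ((-0.03503640162254307, 0.015470978809325686), 0.9990952983167436)
```

View pics/v9.png

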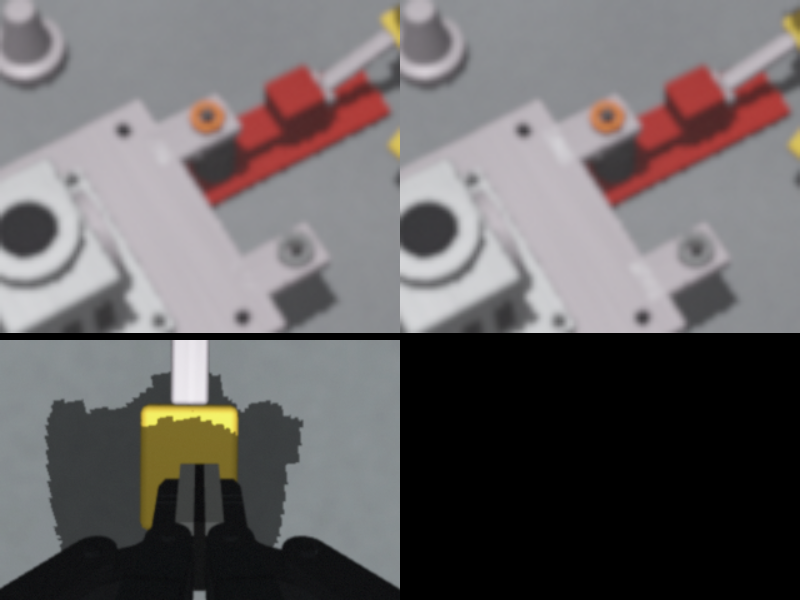

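```bash
python3 - <<'E'
from h import *
j=np.array([.598,.014]);u=np.array([np.cos(.172),-np.sin(.172)]);v=np.array([np.sin(.172),np.cos(.172)])
for th in (0,.1,.2,.3,.36):
  a=.36-th;o=[]
  for L in(.0725,.1175):
   for y in (.018,-.018):
    x=-.024-L*np.cos(a)+.005*np.sin(a); z=.045+L*np.sin(a)+.005*np.cos(a)
    o.append(np.round(proj("wrist",[*(j+u*x+v*y),z])))
  print(th,*o)
w=cv2.imread("pics/w9.png")[:,:,::-1].astype(int);m=(w[...,0]>80)&(w[...,2]<.55*w[...,0])&(w[...,1]>.7*w[...,0])
m[:,:240]=0;m[:,400:]=0
for r in range(245,350,10):
  c=np.where(m[r])[0];print(r,c.min() if len(c) else None,c.max() if len(c) else None)
rr=np.where(m[:,278:290].any(1))[0];print(rr.min(),rr.max())
print("tip px",proj("wrist",sense()["tcp_pos"]))
for r in landmark_of("handle_pad","scene")[:3]:print(r)
for z,x in((.083,-.111),(.066,-.116),(.05,-.119)):print(proj("scene",[*(j+u*x),z]))
E
```

```text
0 [277. 252.] [360. 252.] [277. 357.] [360. 357.]
0.1 [279. 253.] [358. 253.] [280. 350.] [358. 350.]
0.2 [281. 252.] [356. 252.] [282. 341.] [355. 341.]
0.3 [282. 249.] [355. 249.] [284. 331.] [353. 331.]
0.36 [283. 247.] [354. 247.] [286. 325.] [352. 325.]
245 None None
255 272 349
265 272 350
275 273 349
285 273 349
295 273 349
305 273 349
315 272 285
325 272 283
335 272 282
345 277 278
249 345
tip px [320.54328861 285.87676526]
{'at': [247.1, 96.9], 'conf': 0.63}
{'at': [352.9, 304.5], 'conf': 0.54}
{'at': [350.9, 266.8], 'conf': 0.51}
[353.15039408 264.01367498]
[354.33478084 266.6772537 ]
[354.90399911 269.40821764]
```

>>> servo_tool:
  rows:
    - [[0,0,-1],[0,0,0],0]
    - [[0,0,-3],[0,0,0],0]
    - [[-1,0,-5],[0,0,0],0]
    - [[-1,0,-7],[0,0,0],0]
    - [[-1,0,-8],[0,0,0],0]
    - [[-1,0,-8],[0,0,0],0]
    - [[-1,0,-8],[0,0,0],0]
    - [[-1,0,-8],[0,0,0],0]

```text
clock: 13.23
tcp_pos: [0.4809, 0.0332, 0.0432]
ee_rot: [-3.142, 0.001, -0.172]
force: [-1.6, 0.4, 5.9]
finger_gap: 0.0003
gripper_force: 3.0
```

```bash
cat > m.py <<'E'
from h import *
import sys
n=sys.argv[1]
s=sense();print(s["clock"],s["tcp_pos"],s["force"],s["wrist_torque"])
w=save("wrist",n+"w").astype(int);m=(w[...,0]>80)&(w[...,2]<.55*w[...,0])&(w[...,1]>.7*w[...,0]);m[:,:240]=0;m[:,400:]=0
r,c=np.where(m);print("pad",c.min(),c.max(),r.min(),np.where(m[:,278:286].any(1))[0].max())
j=np.array([.598,.014]);u=np.array([np.cos(.172),-np.sin(.172)]);v=np.array([np.sin(.172),np.cos(.172)])
for th in (0,.1,.2,.3,.36):
  a=.36-th;o=[]
  for L,y in((.0725,.018),(.1175,-.018)):
    x=-.024-L*np.cos(a)+.005*np.sin(a); z=.045+L*np.sin(a)+.005*np.cos(a)
    o.append(np.round(proj("wrist",[*(j+u*x+v*y),z])))
  print(th,*o)
sc=save("scene",n+"s");o=cv2.imread("pics/c7scene.png")[:,:,::-1]
g=lambda i:cv2.cvtColor(np.ascontiguousarray(i),cv2.COLOR_RGB2GRAY).astype(np.float32)
for k,(r0,r1,c0,c1) in {"ear":(280,312,276,308),"house":(305,355,210,265),"ring2":(320,350,300,335),"block":(278,310,305,330)}.items():
  A=g(o[r0:r1,c0:c1]);B=g(sc[r0:r1,c0:c1]);W=np.eye(2,3,dtype=np.float32)
  try: print(k,np.round(cv2.findTransformECC(A,B,W,cv2.MOTION_TRANSLATION)[1][:,2],2))
  except Exception as e: print(k,"fail")
E
python3 m.py p1
```

```text
13.2333 [0.48090088 0.03318962 0.04322421] [-1.6185579   0.38804827  5.8543544 ] [0.21816892 0.47043519 0.08659163]
pad 271 350 252 345
0 [274. 256.] [362. 367.]
0.1 [277. 257.] [359. 358.]
0.2 [278. 255.] [356. 349.]
0.3 [280. 253.] [354. 338.]
0.36 [281. 250.] [353. 331.]
ear [0.02 0.03]
house [ 0. -0.]
ring2 [ 0.01 -0.01]
block [-0.02  0.02]
```

>>> servo_tool:
  rows:
    - [[0,0,-1],[0,0,0],0]
    - [[0,0,-3],[0,0,0],0]
    - [[-1,0,-5],[0,0,0],0]
    - [[-1,0,-7],[0,0,0],0]
    - [[-1,0,-8],[0,0,0],0]
    - [[-1,0,-8],[0,0,0],0]
    - [[-1,0,-8],[0,0,0],0]
    - [[-1,0,-8],[0,0,0],0]

```text
clock: 14.0
tcp_pos: [0.4796, 0.0334, 0.0352]
ee_rot: [-3.141, 0.001, -0.172]
force: [-3.8, 2.3, 9.1]
finger_gap: 0.0001
gripper_force: 4.2
```

```bash
python3 m.py p2; python3 - <<'E'
from h import *
a=cv2.imread("pics/p2w.png");cv2.imwrite("pics/v10.png",a)
E
```

```text
14.0 [0.47955573 0.03340535 0.03523769] [-3.80661272  2.29607309  9.09562243] [0.30041967 0.6792831  0.00459998]
pad 270 351 252 345
0 [272. 260.] [365. 377.]
0.1 [274. 261.] [361. 368.]
0.2 [276. 259.] [358. 357.]
0.3 [278. 256.] [356. 345.]
0.36 [279. 253.] [354. 338.]
ear [-0.02 -0.6 ]
house [-0.59  0.04]
ring2 [ 0.01 -0.49]
block [-0.01  0.03]
```

>>> servo_tool:
  rows:
    - [[0,0,-1],[0,0,0],0]
    - [[0,0,-3],[0,0,0],0]
    - [[-1,0,-5],[0,0,0],0]
    - [[-1,0,-6],[0,0,0],0]
    - [[-1,0,-7],[0,0,0],0]
    - [[-1,0,-7],[0,0,0],0]
    - [[-1,0,-7],[0,0,0],0]
    - [[-1,0,-7],[0,0,0],0]

```text
clock: 14.77
tcp_pos: [0.4787, 0.0335, 0.0283]
ee_rot: [-3.141, 0.001, -0.172]
force: [-3.3, 1.7, 8.3]
finger_gap: -0.0
gripper_force: 4.2
```

```bash
python3 m.py p3
```

```text
14.7667 [0.47874883 0.03351998 0.02827997] [-3.29154496  1.69773598  8.25215172] [0.4606028  0.57125826 0.05839314]
pad 270 351 253 345
0 [269. 265.] [367. 388.]
0.1 [272. 265.] [363. 377.]
0.2 [274. 263.] [360. 365.]
0.3 [276. 260.] [357. 352.]
0.36 [277. 257.] [355. 344.]
ear [-0.02 -1.11]
house [-1.1   0.15]
ring2 [-0.21 -0.83]
block [-0.01  0.05]
```

>>> servo_tool:
  rows:
    - [[0,0,-1],[0,0,0],0]
    - [[0,0,-2],[0,0,0],0]
    - [[0,0,-3],[0,0,0],0]
    - [[0,0,-4],[0,0,0],0]
    - [[0,0,-5],[0,0,0],0]
    - [[0,0,-6],[0,0,0],0]
    - [[0,0,-6],[0,0,0],0]
    - [[0,0,-6],[0,0,0],0]

```text
clock: 15.53
tcp_pos: [0.4783, 0.0336, 0.0225]
ee_rot: [-3.141, 0.002, -0.172]
force: [-5.9, 2.0, 12.6]
finger_gap: 0.0001
gripper_force: 6.4
```

```bash
python3 m.py p4; python3 - <<'E'
from h import *
u=np.array([np.cos(.172),-np.sin(.172)]);e=np.array([.671,.0016])
print("px/5mm ear",proj("scene",[*e,.086])-proj("scene",[*e,.081]))
w=cv2.imread("pics/p4w.png")[:,:,::-1]
for r in range(240,400,10): print(r,[tuple(w[r,c]) for c in (262,274,290,305,313,320,328,340,355)])
E
```

```text
15.5333 [0.4782798  0.03363348 0.02245622] [-5.88172504  2.04925828 12.58880309] [ 0.46763418  1.00189642 -0.02427641]
pad 269 351 253 344
0 [267. 270.] [369. 399.]
0.1 [270. 270.] [365. 386.]
0.2 [272. 268.] [361. 373.]
0.3 [275. 264.] [358. 359.]
0.36 [276. 261.] [357. 351.]
ear [-0.05 -1.41]
house [-1.62  0.22]
ring2 [-0.31 -1.15]
block [0.   0.07]
px/5mm ear [-0.05687054 -0.98312878]
240 [(np.uint8(134), np.uint8(142), np.uint8(142)), (np.uint8(133), np.uint8(139), np.uint8(143)), (np.uint8(60), np.uint8(63), np.uint8(64)), (np.uint8(211), np.uint8(205), np.uint8(213)), (np.uint8(214), np.uint8(208), np.uint8(216)), (np.uint8(205), np.uint8(199), np.uint8(207)), (np.uint8(61), np.uint8(63), np.uint8(65)), (np.uint8(111), np.uint8(116), np.uint8(118)), (np.uint8(136), np.uint8(142), np.uint8(146))]
250 [(np.uint8(134), np.uint8(141), np.uint8(143)), (np.uint8(60), np.uint8(63), np.uint8(64)), (np.uint8(61), np.uint8(63), np.uint8(65)), (np.uint8(208), np.uint8(202), np.uint8(210)), (np.uint8(212), np.uint8(206), np.uint8(215)), (np.uint8(200), np.uint8(196), np.uint8(202)), (np.ui
[... 5108 characters left out ...]
8(19), np.uint8(20), np.uint8(21)), (np.uint8(17), np.uint8(17), np.uint8(20)), (np.uint8(17), np.uint8(18), np.uint8(19)), (np.uint8(20), np.uint8(20), np.uint8(20)), (np.uint8(17), np.uint8(19), np.uint8(20)), (np.uint8(16), np.uint8(19), np.uint8(19)), (np.uint8(18), np.uint8(20), np.uint8(21))]
390 [(np.uint8(15), np.uint8(15), np.uint8(17)), (np.uint8(15), np.uint8(15), np.uint8(18)), (np.uint8(18), np.uint8(19), np.uint8(19)), (np.uint8(15), np.uint8(18), np.uint8(15)), (np.uint8(17), np.uint8(17), np.uint8(18)), (np.uint8(20), np.uint8(21), np.uint8(21)), (np.uint8(17), np.uint8(20), np.uint8(21)), (np.uint8(15), np.uint8(19), np.uint8(17)), (np.uint8(16), np.uint8(17), np.uint8(18))]
```

The plate has lifted: the ear is up about 7 mm and the force is 12.6 N. Now I'll let the handle all the way up.

>>> servo_tool:
  rows:
    - [[0,0,5],[0,0,0],0]
    - [[1,0,12],[0,0,0],0]
    - [[3,0,20],[0,0,0],0]
    - [[5,0,28],[0,0,0],0]
    - [[7,0,36],[0,0,0],0]
    - [[7,0,48],[0,0,0],0]
    - [[7,0,65],[0,0,0],0]
    - [[7,0,80],[0,0,0],0]

```text
clock: 16.3
tcp_pos: [0.4858, 0.0332, 0.1024]
ee_rot: [-3.142, 0.001, -0.172]
force: [-0.2, -0.5, 0.0]
finger_gap: 0.0
gripper_force: 0.0
```

>>> servo_tool:
  rows:
    - [[0,0,5],[0,0,0],0]
    - [[0,0,5],[0,0,0],0]
    - [[0,0,5],[0,0,0],0]
    - [[0,0,5],[0,0,0],0]
    - [[0,0,5],[0,0,0],0]
    - [[0,0,5],[0,0,0],0]
    - [[0,0,5],[0,0,0],0]
    - [[0,0,5],[0,0,0],0]

```text
clock: 16.97
tcp_pos: [0.4858, 0.0332, 0.1066]
ee_rot: [-3.142, 0.001, -0.172]
force: [-0.2, 0.4, 0.5]
finger_gap: 0.0002
gripper_force: 0.0
```

```bash
python3 m.py p5; python3 - <<'E'
from h import *
for c in ("wrist","scene"):
 for l,z in(("handle_pad",.083),("jack_grip",.045),("mark",.081)):
  for r in landmark_of(l,c)[:2]: print(c,l,round(r["conf"],2),np.round(r["at"],1),np.round(ray(c,r["at"],z),4))
E
```

```text
16.9667 [0.48582541 0.03315387 0.10660489] [-0.15115027  0.43724223  0.54025235] [ 0.01273533 -0.03308684 -0.01255431]
pad 283 344 224 298
0 [289. 226.] [351. 303.]
0.1 [290. 227.] [349. 301.]
0.2 [291. 227.] [348. 296.]
0.3 [292. 226.] [346. 291.]
0.36 [292. 225.] [346. 287.]
ear [ 0.01 -0.01]
house [-0. -0.]
ring2 [-0.07  0.08]
block [0. 0.]
wrist handle_pad 0.95 [313. 263.] [0.49   0.0368 0.083 ]
wrist handle_pad 0.81 [170.2 160.5] [0.5606 0.1012 0.083 ]
wrist jack_grip 0.9 [ 82.1 195.5] [0.548  0.1808 0.045 ]
wrist jack_grip 0.78 [315.6  64.6] [0.5981 0.0165 0.045 ]
scene handle_pad 0.6 [352.5 302.2] [0.5695 0.1165 0.083 ]
scene handle_pad 0.53 [353.1 267.2] [0.4957 0.0403 0.083 ]
scene jack_grip 0.81 [319.3 289.8] [0.5941 0.017  0.045 ]
scene jack_grip 0.8 [248.1 120.4] [ 0.3427 -0.6288  0.045 ]
scene mark 0.48 [294.6 292.9] [ 0.6625 -0.0019  0.081 ]
```

>>> servo_tool:
  rows:
    - [[1,3,-20],[0,0,0],0]
    - [[1,3,-38],[0,0,0],0]
    - [[0,3,-48],[0,0,0],0]
    - [[-2,3,-57],[0,0,0],0]
    - [[-4,3,-66],[0,0,0],0]
    - [[-6,3,-75],[0,0,0],0]
    - [[-8,3,-84],[0,0,0],0]
    - [[-8,3,-84],[0,0,0],0]

```text
clock: 18.03
tcp_pos: [0.4791, 0.0366, 0.0231]
ee_rot: [-3.14, -0.002, -0.173]
force: [0.7, 4.0, 10.0]
finger_gap: 0.0006
gripper_force: 4.3
```

```bash
python3 m.py p6
```

```text
18.0333 [0.47908664 0.03656013 0.02309777] [ 0.70858631  4.00744581 10.04100364] [ 6.14948589e-01  7.82584898e-02 -1.85823659e-04]
pad 276 358 253 342
0 [276. 269.] [377. 397.]
0.1 [278. 269.] [372. 385.]
0.2 [280. 267.] [368. 372.]
0.3 [282. 263.] [365. 358.]
0.36 [283. 260.] [363. 350.]
ear [-0.01 -1.36]
house [-1.55  0.22]
ring2 [-0.27 -1.08]
block [-0.01  0.03]
```

>>> servo_tool:
  rows:
    - [[0,0,-1],[0,0,0],0]
    - [[0,0,-2],[0,0,0],0]
    - [[0,0,-3],[0,0,0],0]
    - [[0,0,-4],[0,0,0],0]
    - [[0,0,-4],[0,0,0],0]
    - [[0,0,-4],[0,0,0],0]
    - [[0,0,-4],[0,0,0],0]
    - [[0,0,-4],[0,0,0],0]

```text
clock: 18.8
tcp_pos: [0.4791, 0.0366, 0.0216]
ee_rot: [-3.141, -0.002, -0.172]
force: [-9.4, 3.5, 25.2]
finger_gap: 0.0001
gripper_force: 12.8
```

```bash
python3 m.py p7
```

```text
18.8 [0.47910587 0.03655833 0.02157329] [-9.35355748  3.52900474 25.22485941] [0.73437399 1.50325943 0.00861726]
pad 276 358 254 342
0 [275. 271.] [378. 401.]
0.1 [278. 271.] [373. 388.]
0.2 [280. 269.] [369. 375.]
0.3 [282. 265.] [365. 361.]
0.36 [283. 262.] [363. 352.]
ear [-0.06 -1.58]
house [-1.68  0.22]
ring2 [-0.3  -1.23]
block [0.01 0.05]
```

>>> servo_tool:
  rows:
    - [[0,0,1],[0,0,0],0]
    - [[0,0,1],[0,0,0],0]
    - [[0,0,1],[0,0,0],0]
    - [[0,0,1],[0,0,0],0]
    - [[0,0,1],[0,0,0],0]
    - [[0,0,1],[0,0,0],0]
    - [[0,0,1],[0,0,0],0]
    - [[0,0,1],[0,0,0],0]

```text
clock: 19.57
tcp_pos: [0.4791, 0.0366, 0.022]
ee_rot: [-3.141, -0.002, -0.172]
force: [-5.9, 3.8, 18.3]
finger_gap: -0.0001
gripper_force: 9.5
```

```bash
python3 m.py p8; python3 - <<'E'
from h import *
for r in landmark_of("mark","scene")[:2]+landmark_of("grey_ring","scene")[:2]: print(r)
E
```

```text
19.5667 [0.47910351 0.03655851 0.02201987] [-5.89338791  3.80888257 18.3330075 ] [ 0.68031236  1.0008572  -0.01436037]
pad 276 358 254 342
0 [275. 271.] [378. 400.]
0.1 [278. 270.] [373. 388.]
0.2 [280. 268.] [369. 374.]
0.3 [282. 265.] [365. 360.]
0.36 [283. 262.] [363. 352.]
ear [-0.04 -1.4 ]
house [-1.68  0.24]
ring2 [-0.3  -1.19]
block [-0.02  0.06]
{'at': [292.4, 292.6], 'conf': 0.46}
{'at': [319.0, 333.5], 'conf': 0.39}
{'at': [353.6, 269.3], 'conf': 0.2}
```

The handle is against its stop at a steady 18 N, the plate is raised about 7 mm, and both rings are in place.

```bash
python3 -c "
from workcell import *
print(finish_job())"
```

```text
the job is handed in; nothing more can be done
None
```

I handed the job in at about 20 s of the 54 s limit: the red jack stands with its saddle within about 2 mm of centre under the orange-ring ear. I pumped it down, fully up and down again. The fingers now hold the handle on its stop at about 18 N, with the plate edge up about 6–7 mm and both rings still found on their studs.

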